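# Draw out the cast lever and hold it balanced over its locating fixture

### The job

The grey cast lever lies on the bench with its small end under the low plywood shelf. Grip it across its arm at the yellow balance band, draw it along the bench until the small end is clear of the shelf without forcing it against the shelf, then lift it and hold it level and still over the steel locating fixture: the big boss straight above the brass pin, the small end straight above the cradle, with about 4 cm of air between the boss and the top of the pin. Do not set it down: finish while still holding it there, and leave the cup, screwdriver, string spool and sanding block where they are.

Things in the scene. Friction and masses are not known exactly. Their poses are not given: they have to be found in the camera images.
- lever_balance (a point): Balance point (centre of mass) of the loose cast lever, 0.4 to 0.6 kg: inside the arm, 22 mm above the lever's underside, in the middle of a 28 mm long yellow band. Arm: straight bar 20 mm wide, 24 mm high, its underside 10 mm above the lever's. x runs along the arm to the small end, z up. Boss centre at x = -51 mm, small end at +124 mm.
- lever_boss (a point): Centre of the underside of the lever's big grey boss (50 mm diameter, 44 mm high), on the axis of its 22 mm through bore. x toward the small end, z up.
- lever_eye (a point): Centre of the underside of the lever's small bright round end (24 mm diameter, 44 mm high), 175 mm from the boss's centre; under the shelf at the start.
- lever: The whole grey cast lever, 212 mm long, standing on its boss and its small end; origin at the centre of the boss's underside, x toward the small end, z up.
- riser: Fixed low plywood shelf, open front and back: 90 mm deep (x), 160 wide (y); board from 64 to 74 mm above the bench on two 10 mm cheeks 140 mm apart. Origin on the bench under its centre, x to its back (front edge at x = -45 mm). A yellow box and a red and grey tin stand fixed on it, to 105 mm. The lever points in within 0.12 rad of its x.
- fixture: Fixed dark steel plate 230 x 64 x 12 mm with pin and cradle; origin under its centre, x from pin to cradle. In the way: a fixed press jig with a red upright lever (x 0.45 to 0.65, y -0.19 to 0.07, 0.22 m high), a blue vice (x to 0.45, y 0.14 to 0.28, 0.13 m high), and a stack beyond y = -0.43, 0.37 m high.
- fixture_pin (a point): Top centre of the upright brass pin, 16 mm diameter, 60 mm above the bench; it stands on a 36 mm round steel shoulder whose top is 28 mm above the bench. 92.5 mm from the plate's origin along -x.
- fixture_cradle (a point): Centre of the cradle's floor, 28 mm above the bench, between two cheeks that rise to 42 mm; 175 mm from the pin along the fixture's x. The lever's small end belongs above it.
- pad_cup: Bystander: white cup, 69 mm wide, 60 mm high, loose; origin at its underside.
- driver_red: Bystander: red screwdriver 189 mm long lying on the bench, loose; origin at its underside.
- string_spool: Bystander: wooden spool of white string, 60 mm, loose; origin at its underside.
- sand_block: Bystander: brown sanding block 62 x 90 x 32 mm, loose; origin at its underside.

How it is judged:
By the outcome, as a careful person would: the job done as asked, in the order asked, and still so for the second after the job is handed in, while the arm keeps its last pose, push and grip.
It also fails if it takes over 48 s, if anything falls off the work surface, if the arm or the gripper's body presses on something with over 40 N, if the wrist force passes 120 N, or if a joint passes its speed limit or range.

### The arm

A 6-joint arm with a two-finger parallel gripper is mounted at the origin on a cart in front of the work surface, level with it; the furniture and walls round the work are solid. World frame = base frame: x ahead of the robot, y to its left, z up, the work surface at z = 0. Lengths are in m, angles in rad, forces in N, time in s.
With the tool pointing down it reaches from about 0.25 to 0.725 m from the base axis. Payload 4 kg.
Tool frame: the origin (TCP) lies midway between the tips of the shut fingers; the grasp point (between the pads) lies 19 mm behind it; z points along the fingers, y is the line along which they close (so a half turn about z gives the same grasp; the last joint's range is limited). The gripper opens to 85 mm and grips with 20 to 120 N. Pads are 22 mm wide; open, the fingers measure 114 mm over their backs; the gripper's body (76 mm by 85 mm) begins 54 mm behind the grasp point. The pads swing forward as they close: fully open they stand 13 mm farther back than shut.
Start: joints at [1.307, 0.241, 0.005, 1.335, 0, 1.571], TCP at [0.13, 0.483, 0.231] pointing down, gripper open.
Joint ranges: [-2.72, 2.72], [-1.05, 1.87], [-1.09, 1.28], [-1.99, 2.15], [-1.42, 1.44], [-3.14, 3.14]. Speed limits (rad/s): [2.79, 2.79, 3.14, 3.14, 3.14, 3.14].

### API

Orientations are given as a unit quaternion [x, y, z, w].
In Python, from workcell import bot gives the robot as it stands. The module is installed in compiled form; this text tells all that it offers.
- The arm moves only by the tool drive_tool, never from a script. Its arguments are lists of equal length, an entry for each row: "slide": the shift along the tool's x, y, z scaled (see below), a list of three; "rotation": the turn, a rotation vector about the tool's x, y, z scaled (see below), a list of three. A call has exactly 8 rows; each row is the pose to reach, as a shift and turn from the pose commanded when the call began, along the tool's axes at that moment; what a row does not reach only later rows make up. The controller multiplies each number of a shift by 250 mm and each number of a turn by 0.5 rad. A row lasts 1/8 s, in which the tool goes at most 62.5 mm and 10.7 degrees, less where a joint would pass 70% of its speed; a pose out of reach is approached as far as the arm can. A call with a number of a shift or a turn outside -1 to 1 is refused whole. A call with a gripper value outside its range is refused whole. "gripper" is the opening, from 0 (shut) to 1 (fully open), set as the call begins (left out, the last holds). The fingers move at their own pace and stop on an object; the grip force is fixed at half the most. Time passes only in rows, so rows that repeat a pose let the fingers close, or fill a call up. It gives the time, the measured TCP pose, the force, the opening and the grip force at its end, in the units of the state.
- bot.get_obs(): the state, without advancing time (a new reading comes with each control period).
- bot.camera(name): name is "side" or "top"; returns a dict with "image" (480x640x3 uint8, red, green, blue), "z_map" (480x640 float32, m along the optical axis (not along the pixel's ray), 0 where there is no reading), "camera_matrix" (3x3 intrinsics, pixels), "k1" (the pictures are not rectified: a ray, as slopes to the right and down, at radius r is drawn at 1 + k1 r^2 times it, then the intrinsics apply), "xyz" and "orientation" of the camera in the world. Camera axes: x right, y up, looking along -z (the intrinsics and any distortion apply to the point x, -y, -z); pixel columns grow to the right and rows downward; lengths in m; the calibration is good to about 2 mm. A picture is of the moment at which its call begins.
- bot.job_done(): hands the job in; it is judged then, once.
The state is a dict: "clock": time; "joint_pos": joint angles; "joint_vel": joint speeds; "tau": joint torques, N m; "eef_pos": TCP position; "tool_rot": TCP orientation; "ft_force": force on the tool from outside, world axes, zero at the start; "ft_torque": the same for the moment, N m; "grip_width": finger opening in m; "grasp_force": force on a finger pad.
Only numpy, scipy, OpenCV 4.12 (cv2) and the standard library are available. Lean on these libraries where they do the work, as an engineer would, in place of code of your own. Each camera call takes 0.05 s, during which the arm holds its last target. There are 200 camera calls.

## Working session

There is one attempt and no reset: what is moved stays moved. The work goes in short steps, Python scripts to look and compute and a tool call to move; the robot and the scene stay as the last step left them, time stands still between calls to the robot, and variables do not carry over. Pictures are saved under pics/ and viewed, at most 10 in all, crops included, and the job is handed in when it is done.

Besides the shell and the picture viewer there is one more tool, called after "Emit:" as name(argument=value, ...), one argument or row to a line, values as JSON. drive_tool: Moves the arm, as the interface text tells. Shifts and turns lie within -1 to 1; 1 stands for 250 mm of shift or 0.5 rad of turn. Its arguments: {"type":"object","properties":{"slide":{"type":"array","items":{"type":"array","items":{"type":"number"}}},"rotation":{"type":"array","items":{"type":"array","items":{"type":"number"}}},"gripper":{"type":"number"}},"required":["slide","rotation"]}

```bash
mkdir -p pics; cat > h.py <<'E'
import numpy as np, cv2
from workcell import bot
from scipy.spatial.transform import Rotation as R
def shot(n,f):
    c=bot.camera(n); cv2.imwrite(f'pics/{f}.png',c['image'][:,:,::-1]); np.savez(f'{f}.npz',**c); return c
def ray(c,u,v):
    K=c['camera_matrix']; p=np.array([(u-K[0,2])/K[0,0],(v-K[1,2])/K[1,1]]); q=p.copy()
    for _ in range(20): q=p/(1+c['k1']*(q@q))
    return R.from_quat(c['orientation']).as_matrix()@np.array([q[0],-q[1],-1])
def atz(c,u,v,z):
    d=ray(c,u,v); return c['xyz']+d*(z-c['xyz'][2])/d[2]
def dep(c,u,v):
    return c['xyz']+ray(c,u,v)*c['z_map'][int(v),int(u)]
def proj(c,P):
    q=R.from_quat(c['orientation']).as_matrix().T@(np.array(P)-c['xyz']); s=np.array([q[0],-q[1]])/-q[2]
    s=s*(1+c['k1']*(s@s)); K=c['camera_matrix']; return K[0,0]*s[0]+K[0,2],K[1,1]*s[1]+K[1,2]
def load(f): return dict(np.load(f'{f}.npz'))
E
python3 - <<'E'
from h import *
for n in('top','side'):
    c=shot(n,n+'0'); print(n,c['xyz'],c['orientation'],c['camera_matrix'].round(1).tolist(),c['k1'])
print(bot.get_obs())
E
```

```text
top [ 0.30831035 -0.03504474  1.11920483] [ 0.07330317 -0.06956388 -0.67301863  0.73268918] [[515.0, 0.0, 316.0], [0.0, 515.0, 241.6], [0.0, 0.0, 1.0]] 0.014677554172169748
side [ 0.08169593 -0.5516359   0.74081153] [ 0.36197202 -0.13622359 -0.33347603  0.85977504] [[465.4, 0.0, 326.6], [0.0, 465.4, 251.3], [0.0, 0.0, 1.0]] -0.08850307422090897
{'clock': 0.1, 'joint_pos': array([1.30699516e+00, 2.41303622e-01, 3.86326320e-03, 1.33517916e+00,
       5.17600575e-06, 1.57080348e+00]), 'joint_vel': array([ 0.0002284 , -0.00096854,  0.00364691, -0.00098396,  0.00026878,
        0.00090059]), 'tau': array([ 4.25931048e-04, -3.73138547e+01,  2.53010041e+01,  1.08952430e-02,
        8.42100098e-05, -1.30372353e-06]), 'eef_pos': array([0.13022985, 0.48216766, 0.2305206 ]), 'tool_rot': array([ 1.31521945e-01,  9.91312840e-01, -9.03337005e-04, -1.22453894e-04]), 'ft_force': array([ 0.45549989, -0.46347024, -0.21093186]), 'ft_torque': array([-0.01379216,  0.01148704, -0.04586394]), 'grasp_force': 0.0, 'grip_width': 0.08537971252988627}
```

View pics/top0.png

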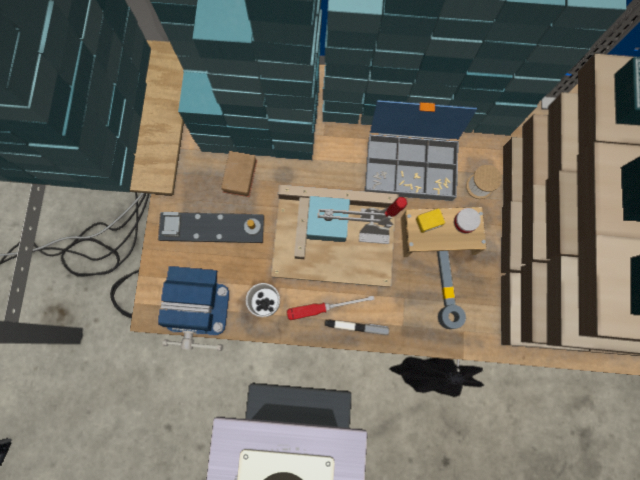

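View pics/side0.png

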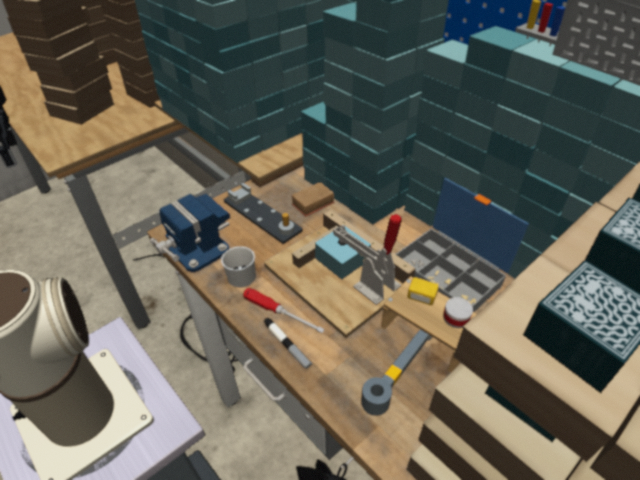

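```bash
python3 - <<'E'
from h import *
a=load('top0')['image'][:,:,::-1]
x=cv2.resize(a[200:345,380:500],None,fx=4,fy=4,interpolation=cv2.INTER_CUBIC)
y=cv2.resize(a[195:345,140:290][:145],None,fx=2.133,fy=4*.9999,interpolation=cv2.INTER_CUBIC)
cv2.imwrite('pics/c1.png',np.hstack([x[:580],y[:580]]))
c=load('top0')
for u,v,z in[(453,317,.044),(449,293,.034),(251,224,.06),(172,227,.028),(409,240,.074),(485,250,.074),(263,300,.06)]:
    print(u,v,atz(c,u,v,z).round(4),dep(c,u,v).round(4))
E
```

```text
453 317 [ 0.3941 -0.3157  0.044 ] [ 0.3979 -0.3281 -0.0036]
449 293 [ 0.4443 -0.3084  0.034 ] [ 0.4445 -0.3088  0.0326]
251 224 [0.5515 0.1199 0.06  ] [0.5515 0.1199 0.0599]
172 227 [0.5375 0.2945 0.028 ] [0.5375 0.2945 0.0281]
409 240 [ 0.5422 -0.2122  0.074 ] [ 0.5422 -0.2122  0.0742]
485 250 [ 0.5345 -0.3694  0.074 ] [ 0.5513 -0.3943 -0.0036]
263 300 [0.3943 0.0778 0.06  ] [0.3979 0.0825 0.0159]
```

View pics/c1.png

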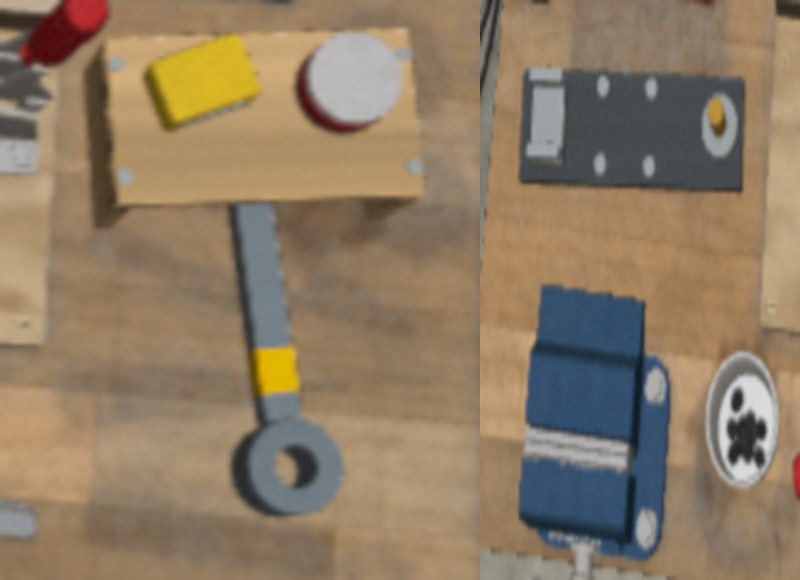

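Crop: boss top disc centre ≈(453.6,316.5), band centre ≈(449.2,292.5), arm at shelf edge ≈(444,251); pin top ≈(251,222), cradle ≈(172,225). I'll refine these with the depth map.

```bash
cat >> h.py <<'E'
def cloud(c,u0,u1,v0,v1):
    v,u=np.mgrid[v0:v1,u0:u1]; P=np.array([dep(c,a,b) for a,b in zip(u.ravel(),v.ravel())])
    return P,c['image'][v.ravel(),u.ravel()].astype(int)
def circ(P):
    (x,y),r=cv2.minEnclosingCircle(P[:,:2].astype(np.float32)); return np.round([x,y,r],4)
E
python3 - <<'E'
from h import *
for n,bb in(('top',dict(l=(430,475,245,335),f=(150,275,200,250),s=(395,495,195,260))),('side',dict(l=(355,435,330,420),f=(220,310,180,250)))):
    c=load(n+'0'); print(n)
    P,I=cloud(c,*bb['l']); z=P[:,2]
    print('bench med',np.median(z[z<.01]))
    b=P[(z>.038)&(z<.05)]; print('bosstop',len(b),circ(b),b.mean(0).round(4),np.median(b[:,2]))
    y=(I[:,0]>150)&(I[:,1]>120)&(I[:,2]<70)&(z>.025)&(z<.045); print('band',y.sum(),P[y].mean(0).round(4))
    a=P[(z>.028)&(z<.037)&(P[:,0]>.43)]
    a=P[(z>.028)&(z<.037)]; ctr,_ ,ang=cv2.minAreaRect(a[:,:2].astype(np.float32)); print('arm',a.mean(0).round(4),ctr,ang)
    vx=cv2.fitLine(a[:,:2].astype(np.float32),cv2.DIST_HUBER,0,.01,.01).ravel(); print(vx,'yaw',np.arctan2(vx[1],vx[0]))
    P,I=cloud(c,*bb['f']); z=P[:,2]
    p=P[(z>.055)&(z<.065)&(P[:,1]<.16)]; print('pin',len(p),circ(p),p.mean(0).round(4))
    q=P[(z>.007)&(z<.016)]; print('plate',len(q),cv2.minAreaRect(q[:,:2].astype(np.float32)),q[:,2].mean())
    q=P[(z>.022)&(z<.034)&(P[:,1]>.25)]; print('cradle',len(q),q.mean(0).round(4),cv2.minAreaRect(q[:,:2].astype(np.float32)))
    q=P[(z>.037)&(z<.047)&(P[:,1]>.25)]; print('cheeks',len(q),q.mean(0).round(4),cv2.minAreaRect(q[:,:2].astype(np.float32)))
    if 's' in bb:
        P,I=cloud(c,*bb['s']); z=P[:,2]; q=P[(z>.07)&(z<.11)]; print('shelf',cv2.boxPoints(cv2.minAreaRect(q[:,:2].astype(np.float32))).round(4).tolist(),np.median(q[:,2]))
E
```

```text
top
bench med -0.0008177669060964732
bosstop 372 [ 0.4352 -0.3093  0.0643] [ 0.3967 -0.3172  0.0429] 0.04296697842630326
band 108 [ 0.4463 -0.3086  0.0327]
arm [ 0.4708 -0.3035  0.0328] (0.45338624715805054, -0.3079127073287964) 3.1782820224761963
[ 0.99130017  0.13162059  0.47084433 -0.30350667] yaw 0.1320036
pin 40 [0.5546 0.1232 0.0079] [0.5545 0.1228 0.0594]
plate 2213 ((0.5485799908638, 0.2081029862165451), (0.07802878320217133, 0.2738531827926636), 0.37373149394989014) 0.011803265390799775
cradle 250 [0.544  0.2964 0.0281] ((0.5425429940223694, 0.297151118516922), (0.04821430519223213, 0.03308398649096489), 3.0915560722351074)
cheeks 118 [0.5436 0.2966 0.0414] ((0.5434942841529846, 0.29713162779808044), (0.049700167030096054, 0.032306693494319916), 4.958866596221924)
shelf [[0.5188999772071838, -0.2134000062942505], [0.5382999777793884, -0.3725999891757965], [0.6283000111579895, -0.36169999837875366], [0.6089000105857849, -0.20250000059604645]] 0.07432793607961563
side
bench med -3.3991869083704884e-05
bosstop 550 [ 0.3968 -0.3209  0.0253] [ 0.3949 -0.3214  0.0434] 0.04361029233699143
band 129 [ 0.4472 -0.3126  0.0335]
arm [ 0.4721 -0.3087  0.0334] (0.46302348375320435, -0.3160363435745239) 7.40000581741333
[ 0.98158014  0.1910508   0.47213772 -0.30871403] yaw 0.19223258
pin 72 [0.479  0.1136 0.083 ] [0.4733 0.1066 0.0583]
plate 1469 ((0.558996319770813, 0.2079266756772995), (0.2781607508659363, 0.2174338549375534), 49.35254669189453) 0.011592613180845668
cradle 161 [0.5508 0.2906 0.0277] ((0.5717120170593262, 0.29473382234573364), (0.10602588206529617, 0.03445112705230713), 5.941582202911377)
cheeks 67 [0.5428 0.2925 0.0403] ((0.5444042682647705, 0.29365697503089905), (0.04963737353682518, 0.03333842009305954), 7.910088062286377)
```

```bash
cat >> h.py <<'E'
def ax(a): # tool pointing down, tool y at world angle a
    y=np.array([np.cos(a),np.sin(a),0]); z=np.array([0,0,-1.]); return np.stack([np.cross(y,z),y,z],1)
def cmd(p0,R0,p1,R1):
    return (R0.T@(np.array(p1)-p0)/.25).round(3), (R.from_matrix(R0.T@R1).as_rotvec()/.5).round(3)
def now():
    o=bot.get_obs(); return o['eef_pos'],R.from_quat(o['tool_rot']).as_matrix()
E
python3 - <<'E'
from h import *
W=[(.13,.483,.231),(.25,.33,.26),(.30,.15,.28),(.31,-.03,.28),(.33,-.19,.27),(.42,-.295,.2),(.447,-.311,.12)]
A=1.307-.452*np.arange(7)
for i in range(6): print(*cmd(np.array(W[i]),ax(A[i]),W[i+1],ax(A[i+1])))
# lever yaw: centreline by x slices, both cams
for n,b in(('top',(430,475,245,310)),('side',(355,435,330,390))):
    c=load(n+'0');P,I=cloud(c,*b);P=P[(P[:,2]>.030)&(P[:,2]<.0365)]
    for s in np.arange(.43,.53,.02):
        q=P[abs(P[:,0]-s)<.01]; 
        if len(q)>5: print(n,s.round(2),len(q),q[:,1].min().round(4),q[:,1].max().round(4),np.median(q[:,1]).round(4))
E
```

```text
[-0.623 -0.466 -0.116] [0.    0.    0.904]
[-0.623 -0.412 -0.08 ] [0.    0.    0.904]
[-0.678 -0.246  0.   ] [0.    0.    0.904]
[-0.635  0.111  0.04 ] [0.    0.    0.904]
[-0.195  0.517  0.28 ] [0.    0.    0.904]
[0.051 0.115 0.32 ] [0.    0.    0.904]
top 0.43 75 -0.3223 -0.3003 -0.3115
top 0.45 83 -0.3198 -0.2977 -0.3088
top 0.47 71 -0.3144 -0.2933 -0.305
top 0.49 79 -0.3121 -0.292 -0.3012
top 0.51 78 -0.3096 -0.2875 -0.2981
top 0.53 61 -0.3043 -0.2848 -0.2947
side 0.43 90 -0.325 -0.3041 -0.3145
side 0.45 115 -0.3227 -0.3012 -0.3121
side 0.47 105 -0.3183 -0.2972 -0.3087
side 0.49 102 -0.3152 -0.2942 -0.3046
side 0.51 95 -0.3115 -0.2916 -0.3013
side 0.53 94 -0.3081 -0.2873 -0.2981
```

Emit:
drive_tool(
  slide=[
    [-0.078, -0.058, -0.014],
    [-0.156, -0.117, -0.029],
    [-0.234, -0.175, -0.043],
    [-0.312, -0.233, -0.058],
    [-0.389, -0.291, -0.072],
    [-0.467, -0.35, -0.087],
    [-0.545, -0.408, -0.101],
    [-0.623, -0.466, -0.116],
  ],
  rotation=[
    [0, 0, 0.113],
    [0, 0, 0.226],
    [0, 0, 0.339],
    [0, 0, 0.452],
    [0, 0, 0.565],
    [0, 0, 0.678],
    [0, 0, 0.791],
    [0, 0, 0.904],
  ],
  gripper=1,
)

```text
clock: 1.1
eef_pos: [0.2506, 0.3287, 0.26]
tool_rot: [0.351, 0.936, -0.0, -0.0]
ft_force: [-0.7, -0.2, -0.6]
grip_width: 0.0853
grasp_force: 0.0
```

Emit:
drive_tool(
  slide=[
    [-0.078, -0.052, -0.01],
    [-0.156, -0.103, -0.02],
    [-0.234, -0.154, -0.03],
    [-0.312, -0.206, -0.04],
    [-0.389, -0.258, -0.05],
    [-0.467, -0.309, -0.06],
    [-0.545, -0.36, -0.07],
    [-0.623, -0.412, -0.08],
  ],
  rotation=[
    [0, 0, 0.113],
    [0, 0, 0.226],
    [0, 0, 0.339],
    [0, 0, 0.452],
    [0, 0, 0.565],
    [0, 0, 0.678],
    [0, 0, 0.791],
    [0, 0, 0.904],
  ],
)

```text
clock: 2.1
eef_pos: [0.3001, 0.1488, 0.2801]
tool_rot: [0.552, 0.834, -0.0, -0.0]
ft_force: [-0.5, -0.5, -0.8]
grip_width: 0.086
grasp_force: 0.0
```

Emit:
drive_tool(
  slide=[
    [-0.085, -0.031, 0],
    [-0.17, -0.062, 0],
    [-0.254, -0.092, 0],
    [-0.339, -0.123, 0],
    [-0.424, -0.154, 0],
    [-0.508, -0.184, 0],
    [-0.593, -0.215, 0],
    [-0.678, -0.246, 0],
  ],
  rotation=[
    [0, 0, 0.113],
    [0, 0, 0.226],
    [0, 0, 0.339],
    [0, 0, 0.452],
    [0, 0, 0.565],
    [0, 0, 0.678],
    [0, 0, 0.791],
    [0, 0, 0.904],
  ],
)

```text
clock: 3.1
eef_pos: [0.3098, -0.0311, 0.28]
tool_rot: [0.725, 0.689, -0.0, -0.0]
ft_force: [-0.3, 0.0, -0.2]
grip_width: 0.0852
grasp_force: 0.0
```

Emit:
drive_tool(
  slide=[
    [-0.079, 0.014, 0.005],
    [-0.159, 0.028, 0.01],
    [-0.238, 0.042, 0.015],
    [-0.318, 0.056, 0.02],
    [-0.397, 0.069, 0.025],
    [-0.476, 0.083, 0.03],
    [-0.556, 0.097, 0.035],
    [-0.635, 0.111, 0.04],
  ],
  rotation=[
    [0, 0, 0.113],
    [0, 0, 0.226],
    [0, 0, 0.339],
    [0, 0, 0.452],
    [0, 0, 0.565],
    [0, 0, 0.678],
    [0, 0, 0.791],
    [0, 0, 0.904],
  ],
)

```text
clock: 4.1
eef_pos: [0.3299, -0.1908, 0.2699]
tool_rot: [0.861, 0.509, -0.0, -0.0]
ft_force: [0.1, -0.7, -0.1]
grip_width: 0.0855
grasp_force: 0.0
```

Emit:
drive_tool(
  slide=[
    [-0.024, 0.065, 0.035],
    [-0.049, 0.129, 0.07],
    [-0.073, 0.194, 0.105],
    [-0.098, 0.258, 0.14],
    [-0.122, 0.323, 0.175],
    [-0.146, 0.388, 0.21],
    [-0.171, 0.452, 0.245],
    [-0.195, 0.517, 0.28],
  ],
  rotation=[
    [0, 0, 0.113],
    [0, 0, 0.226],
    [0, 0, 0.339],
    [0, 0, 0.452],
    [0, 0, 0.565],
    [0, 0, 0.678],
    [0, 0, 0.791],
    [0, 0, 0.904],
  ],
)

```text
clock: 5.1
eef_pos: [0.4201, -0.2953, 0.1995]
tool_rot: [0.953, 0.303, -0.0, -0.001]
ft_force: [-0.5, -0.2, 0.2]
grip_width: 0.0854
grasp_force: 0.0
```

Emit:
drive_tool(
  slide=[
    [0.006, 0.014, 0.04],
    [0.013, 0.029, 0.08],
    [0.019, 0.043, 0.12],
    [0.026, 0.058, 0.16],
    [0.032, 0.072, 0.2],
    [0.038, 0.086, 0.24],
    [0.051, 0.115, 0.32],
    [0.051, 0.115, 0.32],
  ],
  rotation=[
    [0, 0, 0.113],
    [0, 0, 0.226],
    [0, 0, 0.339],
    [0, 0, 0.452],
    [0, 0, 0.565],
    [0, 0, 0.678],
    [0, 0, 0.791],
    [0, 0, 0.904],
  ],
)

```text
clock: 6.1
eef_pos: [0.4461, -0.3104, 0.1179]
tool_rot: [0.997, 0.082, -0.002, -0.001]
ft_force: [0.4, 0.2, 0.3]
grip_width: 0.0852
grasp_force: 0.0
```

Emit:
drive_tool(
  slide=[
    [0, 0, 0.06],
    [0, 0, 0.12],
    [0, 0, 0.18],
    [0, 0, 0.24],
    [0, 0, 0.3],
    [0, 0, 0.36],
    [0, 0, 0.42],
    [0, 0, 0.455],
  ],
  rotation=[
    [0, 0, 0],
    [0, 0, 0],
    [0, 0, 0],
    [0, 0, 0],
    [0, 0, 0],
    [0, 0, 0],
    [0, 0, 0],
    [0, 0, 0],
  ],
)

```text
clock: 7.1
eef_pos: [0.4467, -0.3109, 0.0053]
tool_rot: [0.997, 0.083, -0.0, -0.0]
ft_force: [-0.2, 0.3, 0.3]
grip_width: 0.0852
grasp_force: 0.0
```

```bash
python3 - <<'E'
from h import *
s=shot('side','side1')['image'][250:450,300:500,::-1]; t=shot('top','top1')['image'][200:350,370:520,::-1]
cv2.imwrite('pics/c2.png',np.hstack([cv2.resize(s,(400,400),interpolation=2),cv2.resize(t,(400,400),interpolation=2)])); o=bot.get_obs();print(o['eef_pos'],o['tool_rot'],o['ft_force'],o['joint_pos'])
E
```

```text
[ 0.44637246 -0.31063559  0.00531537] [ 9.96565486e-01  8.28008268e-02 -8.61829956e-04 -7.15613516e-04] [-0.33459031 -0.08240475  0.64913772] [-6.07979134e-01  5.28854162e-01 -2.05674801e-01  8.38507765e-01
  4.69435056e-06  2.36782194e+00]
```

View pics/c2.png

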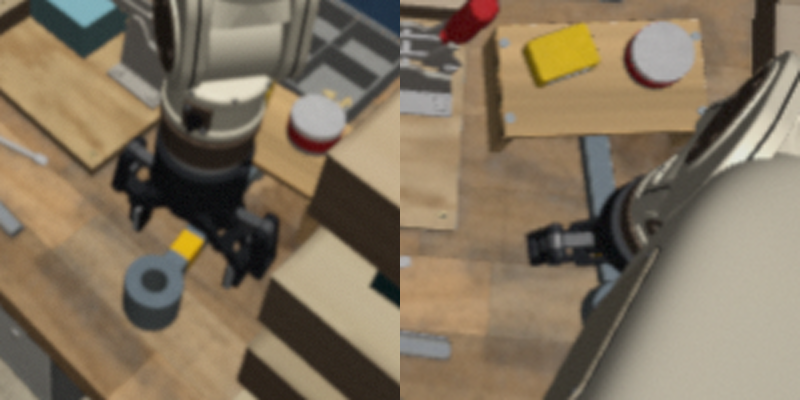

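Side crop: the fingertips at (140,220) and (235,278) straddle the arm, and their midpoint (187,249) lies on the band at (187,245). Closing.

Emit:
drive_tool(
  slide=[
    [0, 0, 0],
    [0, 0, 0],
    [0, 0, 0],
    [0, 0, 0],
    [0, 0, 0],
    [0, 0, 0],
    [0, 0, 0],
    [0, 0, 0],
  ],
  rotation=[
    [0, 0, 0],
    [0, 0, 0],
    [0, 0, 0],
    [0, 0, 0],
    [0, 0, 0],
    [0, 0, 0],
    [0, 0, 0],
    [0, 0, 0],
  ],
  gripper=0,
)

```text
clock: 8.2
eef_pos: [0.4476, -0.3113, 0.0072]
tool_rot: [0.997, 0.083, 0.0, 0.0]
ft_force: [-0.2, 1.2, 5.4]
grip_width: 0.0187
grasp_force: 60.1
```

Emit:
drive_tool(
  slide=[
    [0, 0, -0.008],
    [-0.03, 0, -0.008],
    [-0.08, 0, -0.008],
    [-0.14, 0, -0.008],
    [-0.2, 0, -0.008],
    [-0.26, 0, -0.008],
    [-0.31, 0, -0.008],
    [-0.34, 0, -0.008],
  ],
  rotation=[
    [0, 0, 0],
    [0, 0, 0],
    [0, 0, 0],
    [0, 0, 0],
    [0, 0, 0],
    [0, 0, 0],
    [0, 0, 0],
    [0, 0, 0],
  ],
)

```text
clock: 9.2
eef_pos: [0.3624, -0.3253, 0.0086]
tool_rot: [0.997, 0.082, 0.0, -0.0]
ft_force: [0.2, -0.9, -4.4]
grip_width: 0.019
grasp_force: 59.1
```

```bash
python3 - <<'E'
from h import *
s=shot('side','side2')['image'][250:450,300:500,::-1]; t=shot('top','top2')['image'][200:350,370:520,::-1]
cv2.imwrite('pics/c3.png',np.hstack([cv2.resize(s,(400,400),interpolation=2),cv2.resize(t,(400,400),interpolation=2)])); o=bot.get_obs();print(o['eef_pos'],o['tool_rot'],o['ft_force'],o['ft_torque'])
E
```

```text
[ 0.36241567 -0.32523917  0.0085791 ] [ 9.96605407e-01  8.23262776e-02 -1.65132566e-04 -1.42482962e-04] [ 0.54541853 -0.40330917 -4.68543726] [0.051907   0.01107779 0.01948879]
```

View pics/c3.png

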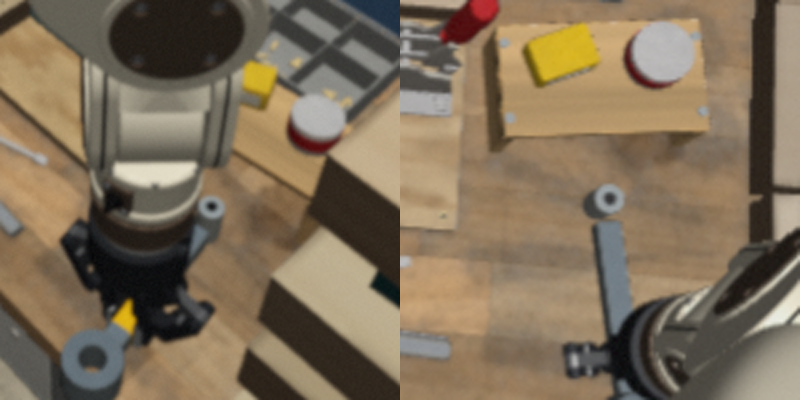

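Side crop: the lever is held level, eye at (208,208). Top crop: eye at (608,200), clear of the shelf front at row ~133. Next, lift and carry.

```bash
python3 - <<'E'
from h import *
W=[(.3624,-.3253,.0086),(.3624,-.3253,.2),(.37,-.21,.285),(.40,-.05,.285),(.46,.09,.285),(.5513,.172,.22)]
A=-1.406+np.array([0,0,.49,.98,1.47,1.47])
for i in range(5): print(*cmd(np.array(W[i]),ax(A[i]),W[i+1],ax(A[i+1])))
# fixture from both cams
for n,b in(('top',(235,265,210,240)),('side',(270,300,205,240))):
    c=load(n+'0');P,I=cloud(c,*b); m=(P[:,2]>.05)&(P[:,2]<.065)&(abs(P[:,1]-.121)<.02)&(abs(P[:,0]-.555)<.02); q=P[m]; print(n,'pin',len(q),circ(q),q.mean(0).round(4))
    t=q[q[:,2]>.0575]; print(len(t),t.mean(0).round(4))
    s=P[(P[:,2]>.024)&(P[:,2]<.031)&(abs(P[:,1]-.121)<.03)&(abs(P[:,0]-.555)<.03)]; print('shoulder',len(s),circ(s))
E
```

```text
[ 0.     0.    -0.766] [0. 0. 0.]
[ 0.106 -0.45  -0.34 ] [ 0.    0.   -0.98]
[ 0.485 -0.435  0.   ] [ 0.    0.   -0.98]
[ 0.609 -0.013  0.   ] [ 0.    0.   -0.98]
[0.304 0.385 0.26 ] [0. 0. 0.]
top pin 46 [0.5546 0.1232 0.0079] [0.554  0.1225 0.0585]
37 [0.5546 0.1228 0.0596]
shoulder 130 [0.5559 0.1228 0.0185]
side pin 40 [0.5532 0.1177 0.0087] [0.5534 0.1169 0.0568]
22 [0.5542 0.118  0.0594]
shoulder 98 [0.5541 0.1182 0.0187]
```

Emit:
drive_tool(
  slide=[
    [0, 0, -0.03],
    [0, 0, -0.1],
    [0, 0, -0.2],
    [0, 0, -0.32],
    [0, 0, -0.44],
    [0, 0, -0.56],
    [0, 0, -0.68],
    [0, 0, -0.765],
  ],
  rotation=[
    [0, 0, 0],
    [0, 0, 0],
    [0, 0, 0],
    [0, 0, 0],
    [0, 0, 0],
    [0, 0, 0],
    [0, 0, 0],
    [0, 0, 0],
  ],
)

```text
clock: 10.3
eef_pos: [0.3642, -0.3254, 0.202]
tool_rot: [0.997, 0.083, 0.001, 0.001]
ft_force: [0.6, -0.1, -4.6]
grip_width: 0.0189
grasp_force: 59.0
```

Emit:
drive_tool(
  slide=[
    [0.008, -0.035, -0.06],
    [0.02, -0.09, -0.12],
    [0.035, -0.15, -0.18],
    [0.05, -0.215, -0.24],
    [0.066, -0.28, -0.29],
    [0.082, -0.345, -0.32],
    [0.096, -0.405, -0.34],
    [0.106, -0.45, -0.34],
  ],
  rotation=[
    [0, 0, -0.08],
    [0, 0, -0.2],
    [0, 0, -0.33],
    [0, 0, -0.46],
    [0, 0, -0.6],
    [0, 0, -0.74],
    [0, 0, -0.87],
    [0, 0, -0.98],
  ],
)

```text
clock: 11.3
eef_pos: [0.371, -0.2088, 0.285]
tool_rot: [0.946, 0.324, 0.0, 0.0]
ft_force: [0.2, -0.2, -4.6]
grip_width: 0.0188
grasp_force: 59.0
```

Emit:
drive_tool(
  slide=[
    [0.06, -0.054, 0],
    [0.12, -0.108, 0],
    [0.18, -0.162, 0],
    [0.242, -0.217, 0],
    [0.303, -0.272, 0],
    [0.364, -0.326, 0],
    [0.425, -0.381, 0],
    [0.485, -0.435, 0],
  ],
  rotation=[
    [0, 0, -0.12],
    [0, 0, -0.245],
    [0, 0, -0.368],
    [0, 0, -0.49],
    [0, 0, -0.612],
    [0, 0, -0.735],
    [0, 0, -0.858],
    [0, 0, -0.98],
  ],
)

```text
clock: 12.3
eef_pos: [0.4003, -0.0488, 0.2842]
tool_rot: [0.839, 0.544, -0.0, -0.0]
ft_force: [0.9, -0.0, -4.1]
grip_width: 0.0193
grasp_force: 59.0
```

Emit:
drive_tool(
  slide=[
    [0.08, 0, 0],
    [0.165, 0, 0],
    [0.25, -0.005, 0],
    [0.33, -0.007, 0],
    [0.41, -0.009, 0],
    [0.49, -0.01, 0],
    [0.56, -0.012, 0],
    [0.609, -0.013, 0],
  ],
  rotation=[
    [0, 0, -0.13],
    [0, 0, -0.265],
    [0, 0, -0.4],
    [0, 0, -0.53],
    [0, 0, -0.66],
    [0, 0, -0.79],
    [0, 0, -0.9],
    [0, 0, -0.98],
  ],
)

```text
clock: 13.3
eef_pos: [0.4605, 0.0912, 0.2844]
tool_rot: [0.683, 0.731, -0.0, -0.0]
ft_force: [-0.9, 0.3, -4.7]
grip_width: 0.0192
grasp_force: 59.0
```

Emit:
drive_tool(
  slide=[
    [0.03, 0.04, 0.01],
    [0.08, 0.1, 0.03],
    [0.14, 0.17, 0.07],
    [0.19, 0.24, 0.12],
    [0.24, 0.3, 0.17],
    [0.28, 0.35, 0.21],
    [0.3, 0.38, 0.25],
    [0.304, 0.385, 0.26],
  ],
  rotation=[
    [0, 0, 0],
    [0, 0, 0],
    [0, 0, 0],
    [0, 0, 0],
    [0, 0, 0],
    [0, 0, 0],
    [0, 0, 0],
    [0, 0, 0],
  ],
)

```text
clock: 14.3
eef_pos: [0.5515, 0.1725, 0.2185]
tool_rot: [0.684, 0.73, -0.001, -0.0]
ft_force: [0.2, -0.2, -3.9]
grip_width: 0.0193
grasp_force: 59.0
```

```bash
python3 - <<'E'
from h import *
s=shot('side','side3')['image'][100:300,170:370,::-1]; t=shot('top','top3')['image'][150:300,140:290,::-1]
cv2.imwrite('pics/c4.png',np.hstack([cv2.resize(s,(400,400),interpolation=2),cv2.resize(t,(400,400),interpolation=2)])); o=bot.get_obs();print(o['eef_pos'],o['tool_rot'],o['ft_force'],o['ft_torque'])
E
```

```text
[0.55127896 0.17218041 0.21944273] [ 6.83842552e-01  7.29629411e-01 -4.92777813e-04 -2.08622006e-04] [-0.39443158 -0.43739466 -3.94264533] [ 0.04497199  0.03870649 -0.06591669]
```

View pics/c4.png

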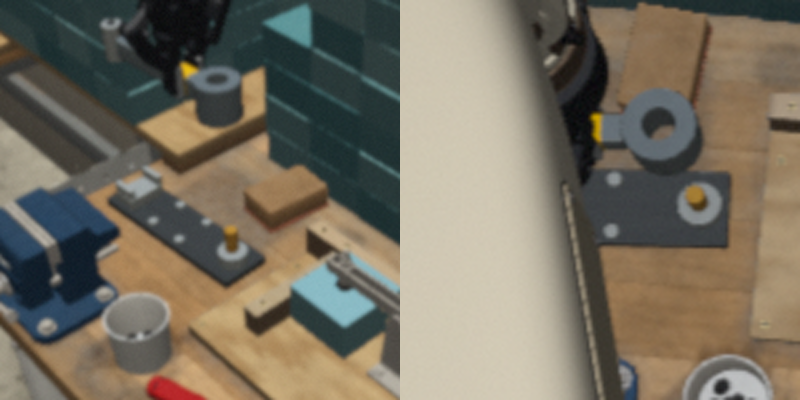

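Side crop: lever level, boss at (218,95) above the pin at (232,240), eye at (112,25) over the cradle side. Top crop: boss (660,130), pin (697,195), offset by parallax. Lowering, then measuring.

Emit:
drive_tool(
  slide=[
    [0, 0, 0.04],
    [0, 0, 0.1],
    [0, 0, 0.17],
    [0, 0, 0.24],
    [0, 0, 0.31],
    [0, 0, 0.37],
    [0, 0, 0.42],
    [0, 0, 0.44],
  ],
  rotation=[
    [0, 0, 0],
    [0, 0, 0],
    [0, 0, 0],
    [0, 0, 0],
    [0, 0, 0],
    [0, 0, 0],
    [0, 0, 0],
    [0, 0, 0],
  ],
)

```text
clock: 15.4
eef_pos: [0.551, 0.1722, 0.1087]
tool_rot: [0.684, 0.73, -0.001, -0.0]
ft_force: [0.5, 0.3, -3.9]
grip_width: 0.019
grasp_force: 59.1
```

```bash
python3 - <<'E'
from h import *
sc=shot('side','side4');tc=shot('top','top4');s=sc['image'][100:300,170:370,::-1]; t=tc['image'][150:300,140:290,::-1]
cv2.imwrite('pics/c5.png',np.hstack([cv2.resize(s,(400,400),interpolation=2),cv2.resize(t,(400,400),interpolation=2)])); o=bot.get_obs();print(o['eef_pos'],o['tool_rot'],o['ft_force'],o['ft_torque'])
for n,c in(('top',tc),('side',sc)):
    P,I=cloud(c,150,310,120,260); z=P[:,2]
    I0=load(n+'0')['z_map'][120:260,150:310].ravel(); z1=c['z_map'][120:260,150:310].ravel()
    m=(I0-z1>.02)&(z>.13)&(z<.16)
    for nm,yy in(('boss',.119),('eye',.294)):
        k=m&(np.hypot(P[:,0]-.555,P[:,1]-yy)<.045); q=P[k]
        if len(q)<10: print(n,nm,len(q)); continue
        zt=np.percentile(q[:,2],80); q=q[abs(q[:,2]-zt)<.004]; pl=np.linalg.lstsq(np.c_[q[:,:2]-q[:,:2].mean(0),np.ones(len(q))],q[:,2],rcond=None)[0]
        print(n,nm,len(q),circ(q),q.mean(0).round(4),'slope',pl.round(4))
E
```

```text
[0.5513191  0.17233136 0.10927407] [ 6.83765624e-01  7.29701579e-01 -3.69056969e-04 -2.04248990e-04] [-0.10876255 -0.0944707  -3.72353804] [ 0.00164734 -0.07022174 -0.01075969]
top boss 374 [0.554  0.1233 0.0251] [0.5537 0.1228 0.1451] slope [ 0.0031 -0.0081  0.1451]
top eye 0
side boss 240 [0.5543 0.1286 0.0353] [0.5528 0.1195 0.1447] slope [0.012  0.0082 0.1447]
side eye 52 [0.5415 0.2922 0.0125] [0.5416 0.2908 0.1433] slope [0.0105 0.0459 0.1433]
```

View pics/c5.png

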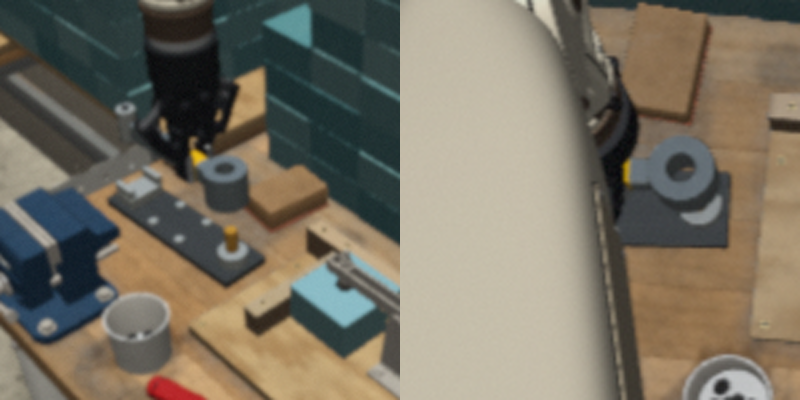

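Side crop: boss (226,180) hangs above the pin (232,235), eye (125,110) above the cradle (138,185). Top crop: boss (682,170). Refining in the side camera, lever and fixture measured alike.

```bash
python3 - <<'E'
from h import *
c=load('side4'); P,I=cloud(c,180,310,120,220)
for nm,x,y,r in(('boss',.554,.1195,.03),('eye',.5415,.292,.016)):
    for zt in(.1435,.1445):
        q=P[(abs(P[:,2]-zt)<.003)&(np.hypot(P[:,0]-x,P[:,1]-y)<r)]; print(nm,zt,len(q),circ(q),cv2.minAreaRect(q[:,:2].astype(np.float32)),np.median(q[:,2]).round(4))
c=load('side0'); P,I=cloud(c,220,270,180,215)
for z in(.028,.0415):
    q=P[(abs(P[:,2]-z)<.003)&(np.hypot(P[:,0]-.5436,P[:,1]-.293)<.032)]; print(z,len(q),cv2.minAreaRect(q[:,:2].astype(np.float32)))
E
```

```text
boss 0.1435 225 [0.5532 0.1195 0.0262] ((0.5530951023101807, 0.11756151914596558), (0.04874832555651665, 0.04856305569410324), 39.97723388671875) 0.1446
boss 0.1445 224 [0.554  0.1194 0.0261] ((0.5539507269859314, 0.1181064248085022), (0.048592932522296906, 0.04784209653735161), 48.14299392700195) 0.1447
eye 0.1435 49 [0.5415 0.2922 0.0125] ((0.5419996976852417, 0.2909298837184906), (0.022964414209127426, 0.02022620290517807), 22.499107360839844) 0.1435
eye 0.1445 47 [0.5415 0.2922 0.0125] ((0.5419996976852417, 0.2909298837184906), (0.022964414209127426, 0.02022620290517807), 22.499107360839844) 0.1435
0.028 110 ((0.5449803471565247, 0.2919518053531647), (0.05008259788155556, 0.03445112705230713), 5.941581726074219)
0.0415 51 ((0.544319212436676, 0.2932162284851074), (0.048480208963155746, 0.029701603576540947), 4.049374580383301)
```

Emit:
drive_tool(
  slide=[
    [0, 0.002, 0],
    [0, 0.004, 0],
    [0, 0.004, 0],
    [0, 0.004, 0],
    [0, 0.004, 0],
    [0, 0.004, 0],
    [0, 0.004, 0],
    [0, 0.004, 0],
  ],
  rotation=[
    [0, 0, 0.01],
    [0, 0, 0.02],
    [0, 0, 0.02],
    [0, 0, 0.02],
    [0, 0, 0.02],
    [0, 0, 0.02],
    [0, 0, 0.02],
    [0, 0, 0.02],
  ],
)

```text
clock: 16.5
eef_pos: [0.5525, 0.1725, 0.1098]
tool_rot: [0.687, 0.726, -0.0, -0.0]
ft_force: [-0.2, 0.1, -3.9]
grip_width: 0.0191
grasp_force: 59.1
```

Emit:
drive_tool(
  slide=[
    [0, 0, 0],
    [0, 0, 0],
    [0, 0, 0],
    [0, 0, 0],
    [0, 0, 0],
    [0, 0, 0],
    [0, 0, 0],
    [0, 0, 0],
  ],
  rotation=[
    [0, 0, 0],
    [0, 0, 0],
    [0, 0, 0],
    [0, 0, 0],
    [0, 0, 0],
    [0, 0, 0],
    [0, 0, 0],
    [0, 0, 0],
  ],
)

```text
clock: 17.5
eef_pos: [0.5526, 0.1725, 0.1098]
tool_rot: [0.687, 0.726, 0.0, 0.0]
ft_force: [-0.5, -0.1, -3.4]
grip_width: 0.019
grasp_force: 59.1
```

```bash
python3 - <<'E'
from h import *
for n in('side','top'):
  c=shot(n,n+'5'); P,I=cloud(c,180,320,120,225)
  for nm,x,y,r in(('boss',.554,.1195,.03),('eye',.543,.292,.016)):
    q=P[(abs(P[:,2]-.1445)<.003)&(np.hypot(P[:,0]-x,P[:,1]-y)<r)]
    if len(q)>20: print(n,nm,len(q),circ(q),np.median(q[:,2]).round(4))
print(abs(bot.get_obs()['joint_vel']).max())
E
```

```text
side boss 229 [0.5537 0.1192 0.0262] 0.1456
side eye 49 [0.5448 0.2929 0.0134] 0.1446
top boss 306 [0.5549 0.1233 0.0249] 0.1456
0.0018274617574303357
```

```bash
python3 -c "
from workcell import bot
print(bot.job_done())"
```

```text
the job is handed in; nothing more can be done
None
```

The lever was gripped at the yellow band, drawn clear of the shelf and handed in while held still over the fixture: boss and small end measured within about 1.5 mm of pin and cradle, level to about 1 mm end to end, about 42 mm of air above the pin, at 17.6 s; no verdict came back, and I did not re-measure the cup, screwdriver, spool and sanding block.

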